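Lay the weighted jib in the tipping cradle, heavy end to the post

ROBOT

A 7-joint arm with a two-finger parallel gripper is mounted at the origin on the work surface. World frame = base frame: x ahead of the robot, y to its left, z up, the work surface at z = 0. Lengths are in m, angles in rad, forces in N, time in s.
With the tool pointing down it reaches from about 0.425 to 0.925 m from the base axis. Payload 6.8 kg.
Tool frame: the origin (TCP) lies at the very end of the fingers, on their centre line; the grasp point (between the pads) lies 19 mm behind it (r.grip_point_offset is the distance from the TCP to the grasp point, in m); z points along the fingers, y is the line along which they close (so a half turn about z gives the same grasp; the last joint's range is limited). The gripper opens to 85 mm and grips with 20 to 120 N. Pads are 22 mm wide; open, the fingers measure 114 mm over their backs; the gripper's body (76 mm by 85 mm) begins 54 mm behind the grasp point. The pads swing forward as they close: fully open they stand 13 mm farther back than shut.
Start: joints at [1.16, 0.477, 0.022, 1.555, -0.011, 1.109, -0.083], TCP at [0.201, -0.644, 0.231] pointing down, gripper open.
Joint ranges: [-2.96, 2.96], [-0.34, 2.1], [-1.41, 1.46], [0.24, 2.44], [-1.37, 4.51], [0.17, 1.92], [-2.96, 2.96]. Speed limits (rad/s): [2.39, 2.39, 3.14, 3.14, 3.14, 3.14, 3.14].

INTERFACE

Orientations are given as a rotation vector (axis times angle).
In Python, from bench import status, eyes, r gives the robot as it stands.
- The arm moves only by the shell command python3 -m crank 'ROWS' [OPENING] [FORCE]. ROWS is JSON, a list of rows, each a list of 6 numbers: the shift along the tool's x, y, z normalised to -1 to 1, where 1 is 0.02 m, then the turn, a rotation vector about the tool's x, y, z normalised to -1 to 1, where 1 is 45 degrees. A call has 1 to 12 rows; each row shifts and turns the commanded pose from where the row before left it, along the tool's axes as they then stand; what a row does not reach is not made up. A row lasts 1/10 s, in which the tool goes at most 50 mm and 8.59 degrees, less where a joint would pass 70% of its speed; a pose out of reach is approached as far as the arm can. A call with a number of a shift or a turn outside -1 to 1 is refused whole. A call with a gripper value outside its range is refused whole. OPENING is the opening, from 0 (shut) to 1 (fully open), set as the call begins (- or left out, the last holds). The fingers move at their own pace and stop on an object; FORCE is the grip in N (left out, the last holds). Time passes only in rows, so rows that do not move let the fingers close. It gives the time, the measured TCP pose, the force, the opening and the grip force at its end, in the units of the state.
- status.get_obs(): the state, without advancing time (a new reading comes with each control period).
- eyes.grab_frame(name): name is "side" or "top" or "wrist"; returns a dict with "image" (420x560x3 uint8, red, green, blue), "depth" (420x560 float32, m along the optical axis (not along the pixel's ray), 0 where there is no reading), "fovy" (degrees; the focal length in pixels is half the picture's height over the tangent of half this angle, whatever the lens; pixels are square), "cx", "cy" (the principal point, pixels), "world_to_cam" (4x4, takes a point from world to camera coordinates). Camera axes: x right, y up, looking along -z (the intrinsics and any distortion apply to the point x, -y, -z); pixel columns grow to the right and rows downward; lengths in m; the calibration is good to about 2 mm. A picture is of the moment at which its call begins.
- r.hand_in(): hands the job in; it is judged then, once.
The state is a dict: "clock": time; "joints": joint angles; "qvel": joint speeds; "tau": joint torques, N m; "tcp_pos": TCP position; "orientation": TCP orientation; "contact_force": force on the tool from outside, world axes, zero at the start; "moment": the same for the moment, N m; "grip_width": finger opening in m; "gripper_force": force on a finger pad.
Only numpy, scipy, OpenCV 4.12 (cv2) and the standard library are available. Lean on these libraries where they do the work, as an engineer would, in place of code of your own. Each camera call takes 0.05 s, during which the arm holds its last target. There are 200 camera calls.

TASK

One end of the wooden toy-crane jib hides a steel weight, and both ends look alike. Lift the jib clear of the bench by its pivoting plywood hanger and see which end drops, then lower it into the tipping tray with the heavy end towards the steel post: the tray must tip down at the post while you still hold the hanger, so do not drop the jib in, and then let go and leave it lying there. The tray must never tip down at the end away from the post, and the other things on the bench stay where they are.

Things in the scene. Friction and masses are not known exactly. Their poses are not given: they have to be found in the camera images.
- jib_mid (a point): Centre of the jib: pale wooden bar 180 x 30 x 28 mm, round noses, shallow notches on top, about 0.4 kg, lying on the bench (this point 14 mm above it). x runs along the bar, y across, z up. Both ends look alike; a hidden weight of about 0.2 kg sits about 50 mm from the middle, towards +x or -x, which differs from time to time and these axes do not tell.
- hanger_grip (a point): Grip point of the hanger, an upright plywood tab (36 mm along the bar, 12 mm thick along its y) on a pin across the bar at jib_mid, 52 mm below this point. Held by the tab, the jib tips up to 0.4 rad, heavy end down; a weak spring centres the tab otherwise. Tab top 28 mm above this point, bar top 38 mm below. Axes as the jib's, but they turn with the tab.
- cradle: Fixed stand of the tipping cradle: dark steel foot 250 x 90 x 12 mm, two grey cheeks carrying the tray pivot 55 mm above the bench, and at one end a steel post 24 mm thick, 120 mm high, with a 34 mm black rubber cap. Origin on the bench straight below the pivot; x points along the tray to the post (axis at x = 142 mm); z up. The jib belongs above this origin, along x.
- tray_mid (a point): Middle of the inner floor of the aluminium tray, 12 mm above the tray's pivot. The tray is inside 200 mm long (its x, towards the post) and 46 mm wide (its y), with walls 12 mm high above its floor; wall thickness 5 mm at the sides, 6 mm at the ends.
- tray (a joint): Tip of the tray, rad: 0 level (a weak spring holds it there when empty), +0.28 fully down at the post's end, -0.28 fully down at the other end. The weight of the jib's heavy end tips it all the way.
- rung: Bystander: notched wooden rung without hanger, 150 x 24 x 19 mm, lying flat; origin under its middle.
- glue: Bystander: upright white glue bottle, 60 mm wide, 170 mm high; origin at the centre of its base.
- mallet: Bystander: hammer lying on the bench.
- tin: Bystander: open steel tin 84 mm wide, 100 mm high; origin at the centre of its base.
- dustbrush: Bystander: bench brush lying near the robot.
- sandblock: Bystander: cork sanding block 110 x 60 x 35 mm; origin under its middle.
- stack: Bystander: bundle of nine wooden slats, 170 x 85 x 55 mm; origin under its middle.
Things that resemble listed ones, but are neither listed nor needed, are in the scene too. Leave any red look-alike of the part that bears jib_mid alone.

How it is judged:
On the way, in this order (a step that is already met when the one before it is completed fails the run):
1. the jib hangs clear of the bench, tipped heavy end down (height (world z) of jib_mid above 0.075 m and (angle between jib_mid's own x axis and vertical below 1.35 rad or angle between jib_mid's own x axis and vertical above 1.79 rad) and horizontal distance between jib_mid and cradle above 0.1 m), for 0.2 s.
2. the jib is in the tray and the tray tips down at the post while the hanger is still held (value of joint tray above 0.08 rad and distance between jib_mid and tray_mid below 0.045 m and contact force between the fingers and jib above 1 N), for 0.1 s.
At the end, for the whole second after the job is handed in: The jib lies at rest and released in the tray, hanger up, on the tray floor between its walls (centre within 20 mm along and 12 mm across of the tray's middle, along it within 0.15 rad), and its heavy end holds the tray tipped down at the post (more than 0.2 rad) (value of joint tray above 0.2 rad and x of jib_mid in the frame of tray_mid between -0.02 and 0.02 m and y of jib_mid in the frame of tray_mid between -0.012 and 0.012 m and z of jib_mid in the frame of tray_mid below 0.022 m and angle between the x axis of jib_mid and the x axis of tray_mid, either way round below 0.15 rad and angle between jib_mid's own z axis and vertical below 0.5 rad and linear speed of jib below 0.03 m/s); the robot touches nothing.
It fails at once if the tray tips down at the end away from the post (beyond 0.12 rad) (value of joint tray below -0.12 rad).
It fails at once if another thing on the bench is moved by more than 30 mm (distance of any of rung, glue, mallet, tin, dustbrush, sandblock, stack from where it was at the start of the episode above 0.03 m).
It also fails if it takes over 58 s, if anything falls off the work surface, if the arm or the gripper's body presses on something with over 40 N, if the wrist force passes 120 N, or if a joint passes its speed limit or range.

## Working session

There is one attempt and no reset: what is moved stays moved. The work goes in short steps, Python scripts to look and compute and a shell command to move; the robot and the scene stay as the last step left them, time stands still between calls to the robot, and variables do not carry over. Pictures are saved under pics/ and viewed, at most 10 in all, crops included, and the job is handed in when it is done.

```bash
ls; mkdir -p pics; cat > h.py <<'E'
import numpy as np, cv2, pickle
from bench import status, eyes, r
def grab(n,name):
    f=eyes.grab_frame(n); pickle.dump(f,open(f'pics/{name}.pkl','wb')); cv2.imwrite(f'pics/{name}.png',f['image'][:,:,::-1]); return f
def load(name): return pickle.load(open(f'pics/{name}.pkl','rb'))
def foc(f): return f['image'].shape[0]/2/np.tan(np.radians(f['fovy'])/2)
def pts(f):  # world points of every pixel from depth
    h,w=f['depth'].shape; u,v=np.meshgrid(np.arange(w),np.arange(h)); d=f['depth']; F=foc(f)
    P=np.stack([(u-f['cx'])/F*d,-(v-f['cy'])/F*d,-d,np.ones_like(d)],-1)
    return (P@np.linalg.inv(f['world_to_cam']).T)[...,:3]
def ray(f,u,v,z):
    F=foc(f); M=np.linalg.inv(f['world_to_cam']); d=M[:3,:3]@np.array([(u-f['cx'])/F,-(v-f['cy'])/F,-1]); o=M[:3,3]
    return o+d*(z-o[2])/d[2]
def proj(f,p):
    c=f['world_to_cam']@np.append(p,1); F=foc(f); return f['cx']+F*c[0]/-c[2], f['cy']-F*c[1]/-c[2]
E
python3 - <<'E'
from h import *
for n in('top','side'):
    f=grab(n,n+'0'); print({k:v for k,v in f.items() if k not in('image','depth')})
print(status.get_obs())
E
```

```text
pics
{'fovy': 50.93381717566635, 'cx': 286.523583028625, 'cy': 217.66385814895762, 'world_to_cam': array([[ 2.46031096e-02, -9.99696558e-01,  1.21631122e-03,
        -1.64299700e-02],
       [ 9.95148742e-01,  2.46070798e-02,  9.52547769e-02,
        -5.91804043e-01],
       [-9.52558024e-02, -1.13315314e-03,  9.95452183e-01,
        -1.32886324e+00],
       [ 0.00000000e+00,  0.00000000e+00,  0.00000000e+00,
         1.00000000e+00]])}
{'fovy': 45.47664499491111, 'cx': 272.2040332553541, 'cy': 217.6429366986783, 'world_to_cam': array([[-0.82145081, -0.56994019,  0.01966595,  0.46745389],
       [ 0.35939175, -0.4905978 ,  0.79382074, -0.27671148],
       [-0.44278227,  0.65915247,  0.60783376, -1.56432222],
       [ 0.        ,  0.        ,  0.        ,  1.        ]])}
{'clock': 0.1, 'joints': array([ 1.15993988,  0.47773611,  0.02235327,  1.55633343, -0.01149634,
        1.1093237 , -0.08310798]), 'qvel': array([ 0.00108955, -0.00112763, -0.00139551, -0.00268058,  0.00055021,
       -0.000782  ,  0.00113148]), 'tau': array([ 4.72285101e-03, -5.97758174e+01,  1.61375284e+00, -2.81953901e+01,
        1.28641023e-02,  5.02618859e-03,  5.33688464e-06]), 'tcp_pos': array([ 0.20107606, -0.64379631,  0.23041872]), 'orientation': array([-3.10405506e+00, -4.73515809e-01,  5.97016553e-04]), 'contact_force': array([ 0.02237399, -0.09159408,  0.37736347]), 'moment': array([ 0.02132387,  0.01048373, -0.01377973]), 'gripper_force': 0.0, 'grip_width': 0.0852882260827231}
```

View pics/top0.png

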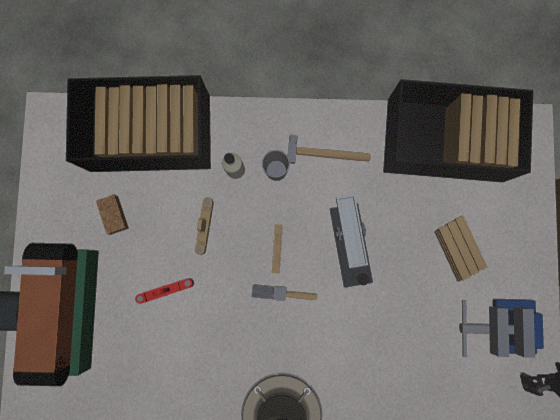

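View pics/side0.png

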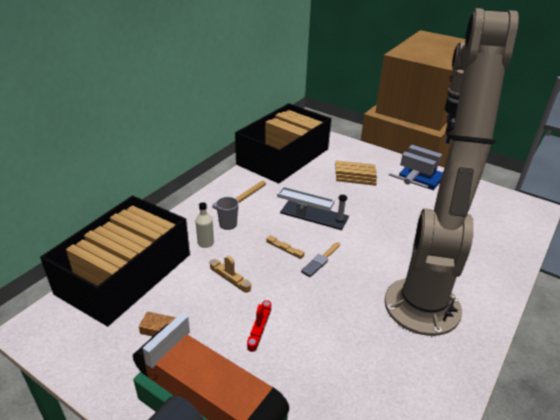

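The top view shows the jib at about (204,226), its bar running (208,200)–(200,252). The cradle is at about (350,240), with the post cap at (363,278) on the robot's side. The red look-alike is at (165,290). In the side view the jib is at (230,273), with its tab upright.

```bash
cat > m.py <<'E'
from h import *
f=load('top0'); P=pts(f); 
def rng(u0,u1,v0,v1):
    m=np.zeros(P.shape[:2],bool); m[v0:v1,u0:u1]=1; return m&(f['depth']>0)
z=P[...,2]
print('bench z',np.median(z[270:280,220:240]))
def stat(n,m):
    q=P[m]; c=q.mean(0); w,V=np.linalg.eigh(np.cov(q[:,:2].T)); a=V[:,1]; a=a*np.sign(a[0]); s=(q[:,:2]-c[:2])@a; b=(q[:,:2]-c[:2])@V[:,0]
    mid=c[:2]+a*(s.max()+s.min())/2+V[:,0]*(b.max()+b.min())/2
    print(n,m.sum(),'c',c.round(4),'mid',mid.round(4),'yaw',np.degrees(np.arctan2(a[1],a[0])).round(2),'len',np.ptp(s).round(3),np.ptp(b).round(3),'z',np.percentile(q[:,2],[5,50,95]).round(4))
b=rng(188,222,190,262)
stat('bar',b&(z>.015)&(z<.04)); stat('tab',b&(z>.06)); stat('tabtop',b&(z>.088))
c=rng(325,378,188,292)
stat('foot',c&(z>.006)&(z<.02)); stat('tray',c&(z>.045)&(z<.1)); stat('post',c&(z>.105)); stat('floor',c&(z>.06)&(z<.072))
im=f['image'][188:292,180:385]; cv2.imwrite('pics/crop.png',cv2.resize(im[:,:,::-1],None,fx=3.8,fy=3.8,interpolation=2))
E
python3 m.py
```

```text
bench z 0.0005636410821572291
bar 517 c [0.5614 0.2519 0.027 ] mid [0.5621 0.2533] yaw -6.93 len 0.178 0.033 z [0.0186 0.0277 0.0328]
tab 77 c [0.5617 0.252  0.0854] mid [0.5624 0.2534] yaw -7.39 len 0.036 0.014 z [0.0661 0.0889 0.0956]
tabtop 41 c [0.5623 0.2534 0.0927] mid [0.5619 0.254 ] yaw -8.11 len 0.03 0.013 z [0.0889 0.0928 0.0961]
foot 965 c [ 0.492  -0.195   0.0121] mid [ 0.5271 -0.2104] yaw 12.13 len 0.331 0.201 z [0.0065 0.0123 0.0172]
tray 1534 c [ 0.5522 -0.1955  0.0703] mid [ 0.5323 -0.1987] yaw 11.06 len 0.256 0.088 z [0.0631 0.069  0.0814]
post 116 c [ 0.4153 -0.2217  0.1201] mid [ 0.4155 -0.2221] yaw -79.14 len 0.033 0.032 z [0.1159 0.1202 0.1239]
floor 1089 c [ 0.5527 -0.1956  0.0676] mid [ 0.5328 -0.1985] yaw 10.85 len 0.244 0.088 z [0.0632 0.0678 0.0714]
```

View pics/crop.png

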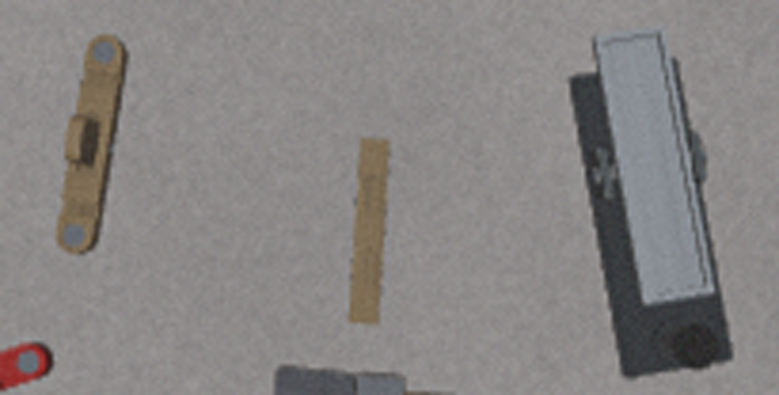

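The tab and bar sizes check out: bar 178 mm long, tab top at z 0.093, jib centre about (0.562, 0.2525), yaw −7°. The post is at (0.4155, −0.222). I'll start moving: turn by +24.3° about tool z and travel towards the jib.

```bash
python3 -m crank '[[0,0,0,0,0,0.18],[0,0,0,0,0,0.18],[0,0,0,0,0,0.18],[1,-1,0,0,0,0],[1,-1,0,0,0,0],[1,-1,0,0,0,0],[1,-1,0,0,0,0],[1,-1,0,0,0,0],[1,-1,0,0,0,0],[1,-1,0,0,0,0],[1,-1,0,0,0,0],[1,-1,0,0,0,0]]' 1 60
python3 -m crank '[[1,-1,0,0,0,0],[1,-1,0,0,0,0],[1,-1,0,0,0,0],[0,-1,0,0,0,0],[0,-1,0,0,0,0],[0,-1,0,0,0,0],[0,-1,0,0,0,0],[0,-1,0,0,0,0],[0,-1,0,0,0,0],[0,-1,0,0,0,0],[0,-1,0,0,0,0],[0,-1,0,0,0,0]]'
cat > go.py <<'E'
# usage: go.py x y z yaw : remaining shift/turn in move units
from h import *; import sys
from scipy.spatial.transform import Rotation as R
o=status.get_obs(); M=R.from_rotvec(o['orientation']).as_matrix(); x,y,z,yaw=map(float,sys.argv[1:])
c,s=np.cos(np.radians(yaw)),np.sin(np.radians(yaw)); T=np.array([[c,s,0],[s,-c,0],[0,0,-1]])
now=np.degrees(np.arctan2(M[1,0],M[0,0])); d=np.array([x,y,z])-o['tcp_pos']
print('clock',o['clock'],'tcp',o['tcp_pos'].round(4),'yaw',now.round(2),'j',o['joints'].round(2),'F',o['contact_force'].round(1),'grip',o['grip_width'].round(4),o['gripper_force'])
print('shift units, present axes',(M.T@d/.02).round(2),' axes at target yaw',(T.T@d/.02).round(2),' turn units',(R.from_matrix(M.T@T).as_rotvec()/(np.pi/4)).round(3))
E
python3 go.py 0.5618 0.2525 0.16 -7
```

```text
clock: 1.3
tcp_pos: [0.4024, -0.4864, 0.2309]
orientation: [-3.135, 0.19, 0.001]
contact_force: [0.4, -0.1, 0.9]
grip_width: 0.0851
gripper_force: 0.0
clock: 2.5
tcp_pos: [0.4901, -0.2555, 0.2309]
orientation: [-3.136, 0.19, 0.001]
contact_force: [0.6, -0.5, 0.1]
grip_width: 0.0854
gripper_force: 0.0Traceback (most recent call last):
  File "go.py", line 7, in <module>
    print('clock',o['clock'],'tcp',o['tcp_pos'].round(4),'yaw',now.round(2),'j',o['joints'].round(2),'F',o['contact_force'].round(1),'grip',o['grip_width'].round(4),o['gripper_force'])
                                                                                                                                            ^^^^^^^^^^^^^^^^^^^^^
AttributeError: 'float' object has no attribute 'round'
```

```bash
python3 - <<'E'
from h import *
f=load('top0'); P=pts(f); im=f['image'].astype(int)
m=np.zeros(P.shape[:2],np.uint8); m[188:292,325:378]=1
m&=((im.min(2)>110)&(im[...,2]>im[...,0]+4)).astype(np.uint8)
n,l,s,_=cv2.connectedComponentsWithStats(m); k=1+s[1:,4].argmax(); v,u=np.nonzero(l==k); print(s[k])
w=np.array([ray(f,a,b,.079)[:2] for a,b in zip(u,v)]); (c,sz,a)=cv2.minAreaRect(w.astype(np.float32)); print('tray rect',c,sz,a)
post=np.array([.4155,-.2221]); d=np.array(c)-post; print(np.linalg.norm(d),np.degrees(np.arctan2(d[1],d[0])))
E
```

```text
[ 337  195   31   73 1258]
tray rect (0.5545941591262817, -0.19570407271385193) (0.21162335574626923, 0.055903226137161255) 11.161853790283203
0.14157658733117917 10.74525908898827
```

The tray measures 212×56 mm, as expected. Its centre is (0.5546, −0.1957) and its yaw about 11°.

```bash
sed -i "s/o\['grip_width'\].round(4)/round(o['grip_width'],4)/" go.py
python3 -m crank '[[0,-1,0,0,0,0],[0,-1,0,0,0,0],[0,-1,0,0,0,0],[0,-1,0,0,0,0],[0,-1,0,0,0,0],[0,-1,0,0,0,0],[0,-1,0,0,0,0],[0,-1,0,0,0,0],[0,-1,0,0,0,0],[0,-1,0,0,0,0],[0,-1,0,0,0,0],[0,-1,0,0,0,0]]' >/dev/null
python3 -m crank '[[0,-1,0,0,0,0],[0,-1,0,0,0,0],[0,-1,0,0,0,0],[0,-1,0,0,0,0],[0,-1,0,0,0,0],[0,-1,0,0,0,0],[0,-1,0,0,0,0],[0,-1,0,0,0,0],[0,-1,0,0,0,0],[0,-1,0,0,0,0],[0,-1,0,0,0,0],[0,0,0,0,0,0]]'
python3 go.py 0.5618 0.2525 0.16 -7
python3 -c "
from h import *
f=grab('wrist','w1')"
```

```text
clock: 4.9
tcp_pos: [0.5454, 0.2035, 0.231]
orientation: [-3.135, 0.184, 0.001]
contact_force: [-0.5, 0.1, 0.3]
grip_width: 0.0857
gripper_force: 0.0
clock 4.9 tcp [0.5454 0.2035 0.231 ] yaw -6.7 j [-0.23  0.34 -0.29  1.77  0.11  1.05 -2.25] F [-0.5  0.1  0.3] grip 0.0857 0.0
shift units, present axes [ 0.53 -2.52  3.55]  axes at target yaw [ 0.52 -2.53  3.55]  turn units [-0.002  0.001  0.007]
```

View pics/w1.png

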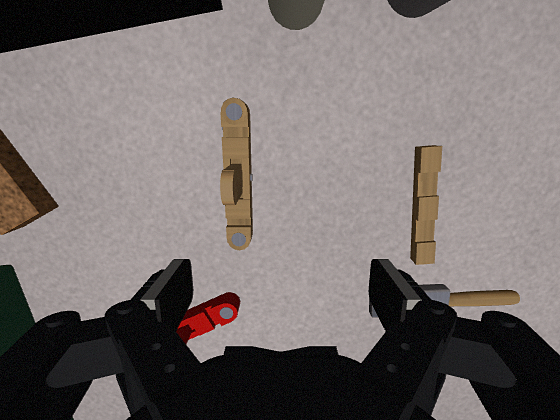

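The wrist view shows the jib at (236,175) with its tab at (230,185); nothing stands near the finger path. I'll refine the measurement from here.

```bash
python3 - <<'E'
from h import *
f=load('w1'); P=pts(f); z=P[...,2]; m=np.zeros(z.shape,bool); m[90:255,205:265]=1
for n,k in(('bar',m&(z>.022)&(z<.036)),('tabtop',m&(z>.088)&(z<.1))):
    q=P[k]; r=cv2.minAreaRect(q[:,:2].astype(np.float32)); print(n,k.sum(),r,np.median(q[:,2]),q.mean(0))
E
```

```text
bar 2661 ((0.5620951056480408, 0.2541208267211914), (0.030298467725515366, 0.17768530547618866), 83.08790588378906) 0.02720471851057521 [0.56934374 0.25180297 0.02718064]
tabtop 334 ((0.5621827244758606, 0.2540299892425537), (0.012250726111233234, 0.026015091687440872), 82.94576263427734) 0.09178174586599747 [0.562677   0.25378632 0.09150721]
```

```bash
python3 -m crank '[[0.26,-0.87,0,0,0,0],[0.26,-0.87,0,0,0,0.007],[0,-0.87,0,0,0,0],[0,0,1,0,0,0],[0,0,1,0,0,0],[0,0,1,0,0,0],[0,0,1,0,0,0],[0,0,1,0,0,0],[0,0,1,0,0,0],[0,0,1,0,0,0],[0,0,1,0,0,0],[0,0,0,0,0,0]]' >/dev/null
python3 go.py 0.562 0.254 0.048 -6.95
```

```text
clock 6.15 tcp [0.5609 0.2499 0.0685] yaw -7.26 j [-0.33  0.58 -0.26  1.81  0.2   0.78 -2.39] F [-0.2 -0.3 -0.5] grip 0.0857 0.0
shift units, present axes [ 0.03 -0.21  1.02]  axes at target yaw [ 0.03 -0.21  1.03]  turn units [ 0.004  0.006 -0.007]
```

```bash
python3 -m crank '[[0,-0.2,0.5,0,0,0],[0,0,0.5,0,0,0],[0,0,0,0,0,0],[0,0,0,0,0,0]]' >/dev/null
python3 go.py 0.562 0.254 0.048 -6.95
python3 -m crank '[[0,0,0,0,0,0],[0,0,0,0,0,0],[0,0,0,0,0,0],[0,0,0,0,0,0],[0,0,0,0,0,0],[0,0,0,0,0,0],[0,0,0,0,0,0],[0,0,0,0,0,0]]' 0 60
```

```text
clock 6.55 tcp [0.5634 0.2548 0.0515] yaw -7.26 j [-0.34  0.61 -0.25  1.81  0.22  0.74 -2.4 ] F [ 0.5  0.1 -1.2] grip 0.0852 0.0
shift units, present axes [-0.06  0.05  0.17]  axes at target yaw [-0.06  0.05  0.17]  turn units [ 0.    -0.    -0.007]
clock: 7.35
tcp_pos: [0.5634, 0.2546, 0.0514]
orientation: [3.135, -0.199, 0.0]
contact_force: [-1.2, 0.0, 1.9]
grip_width: 0.0111
gripper_force: 58.9
```

Gripped: opening is 11 mm on the 12 mm tab. Lifting.

```bash
python3 -m crank '[[0,0,-0.5,0,0,0],[0,0,-1,0,0,0],[0,0,-1,0,0,0],[0,0,-1,0,0,0],[0,0,-1,0,0,0],[0,0,-1,0,0,0],[0,0,-1,0,0,0],[0,0,-1,0,0,0],[0,0,0,0,0,0],[0,0,0,0,0,0],[0,0,0,0,0,0],[0,0,0,0,0,0]]'
python3 - <<'E'
from h import *
for c in('wrist','side'):
    f=grab(c,'lift_'+c); P=pts(f); p=status.get_obs()['tcp_pos']
    a=np.array([np.cos(np.radians(-7)),np.sin(np.radians(-7))]); b=np.array([-a[1],a[0]])
    s=(P[...,:2]-p[:2])@a; t=(P[...,:2]-p[:2])@b; ok=(f['depth']>0)&(abs(t)<.02)&(P[...,2]>.05)&(P[...,2]<p[2]+.03)
    for lo in range(-100,100,20):
        k=ok&(s*1000>=lo)&(s*1000<lo+20)
        if k.sum()>5: print(c,lo,k.sum(),np.percentile(P[...,2][k],[10,50,90]).round(3))
i=load('lift_wrist')['image']; j=load('lift_side')['image'][180:320,150:310]
cv2.imwrite('pics/lift.png',np.hstack([i[:,:,::-1][:420,120:440],cv2.resize(j[:,:,::-1],(480,420))]))
E
```

```text
clock: 8.55
tcp_pos: [0.5625, 0.2542, 0.1998]
orientation: [3.134, -0.199, -0.004]
contact_force: [0.1, -0.5, -5.0]
grip_width: 0.0112
gripper_force: 59.2
wrist -60 629 [0.189 0.195 0.199]
wrist -20 73 [0.165 0.174 0.176]
wrist 0 3604 [0.167 0.206 0.227]
wrist 20 1607 [0.159 0.162 0.165]
wrist 40 1591 [0.145 0.15  0.158]
wrist 60 1526 [0.143 0.147 0.15 ]
wrist 80 267 [0.14  0.141 0.142]
side -100 45 [0.186 0.196 0.206]
side -80 73 [0.186 0.203 0.21 ]
side -60 56 [0.176 0.191 0.203]
side -40 78 [0.169 0.19  0.197]
side -20 133 [0.167 0.202 0.225]
side 0 57 [0.151 0.172 0.194]
side 20 50 [0.142 0.16  0.167]
side 40 52 [0.135 0.15  0.16 ]
side 60 42 [0.131 0.147 0.152]
```

View pics/lift.png

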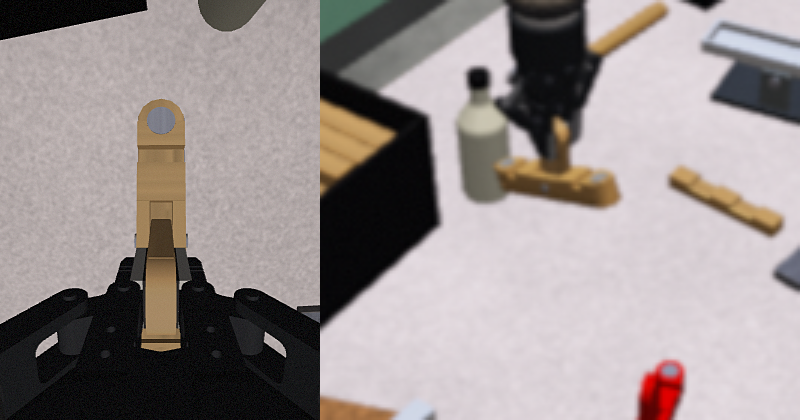

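The tool +x end (far from the robot) hangs about 0.36 rad low in both views, so it is the heavy end. It must end up at yaw about 191°, so I turn by +198° (tool z −4.4 units) while raising.

```bash
python3 -m crank '[[0,0,-1,0,0,0],[0,0,-1,0,0,0],[0,0,-1,0,0,-0.1],[0,0,0,0,0,-0.18],[0,0,0,0,0,-0.18],[0,0,0,0,0,-0.18],[0,0,0,0,0,-0.18],[0,0,0,0,0,-0.18],[0,0,0,0,0,-0.18],[0,0,0,0,0,-0.18],[0,0,0,0,0,-0.18],[0,0,0,0,0,-0.18]]' >/dev/null
python3 -m crank '[[0,0,0,0,0,-0.18],[0,0,0,0,0,-0.18],[0,0,0,0,0,-0.18],[0,0,0,0,0,-0.18],[0,0,0,0,0,-0.18],[0,0,0,0,0,-0.18],[0,0,0,0,0,-0.18],[0,0,0,0,0,-0.18],[0,0,0,0,0,-0.18],[0,0,0,0,0,-0.18],[0,0,0,0,0,-0.18],[0,0,0,0,0,-0.18]]' >/dev/null
python3 -m crank '[[0,0,0,0,0,-0.18],[0,0,0,0,0,-0.18],[0,0,0,0,0,-0.15],[0,0,0,0,0,0],[0,0,0,0,0,0]]' >/dev/null
python3 go.py 0.5546 -0.1957 0.25 191
```

```text
clock 11.55 tcp [0.5634 0.2544 0.2609] yaw -169.92 j [ 0.17  0.54 -1.    1.62  0.47  1.25  0.84] F [ 0.1 -0.4 -3.7] grip 0.0112 59.19570565223694
shift units, present axes [  4.37 -22.08   0.55]  axes at target yaw [  4.72 -22.01   0.55]  turn units [ 0.    -0.001 -0.021]
```

```bash
python3 -m crank '[[0.2,-1,0,0,0,-0.02],[0.2,-1,0,0,0,0],[0.2,-1,0,0,0,0],[0.2,-1,0,0,0,0],[0.2,-1,0,0,0,0],[0.2,-1,0,0,0,0],[0.2,-1,0,0,0,0],[0.2,-1,0,0,0,0],[0.2,-1,0,0,0,0],[0.2,-1,0,0,0,0],[0.2,-1,0,0,0,0],[0.2,-1,0,0,0,0]]' >/dev/null
python3 -m crank '[[0.2,-1,0,0,0,0],[0.2,-1,0,0,0,0],[0.2,-1,0,0,0,0],[0.2,-1,0,0,0,0],[0.2,-1,0,0,0,0],[0.2,-1,0,0,0,0],[0.2,-1,0,0,0,0],[0.2,-1,0,0,0,0],[0.2,-1,0,0,0,0],[0.2,-1,0,0,0,0],[0,0,0,0,0,0],[0,0,0,0,0,0]]' >/dev/null
python3 go.py 0.5546 -0.1957 0.25 191
python3 - <<'E'
from h import *
f=grab('wrist','t_wrist'); g=grab('side','t_side')
cv2.imwrite('pics/t.png',np.hstack([f['image'][:,100:460,::-1],cv2.resize(g['image'][130:270,240:386,::-1],(438,420))]))
E
```

```text
clock 13.95 tcp [ 0.5619 -0.194   0.2612] yaw -168.98 j [ 0.95  0.49 -0.98  1.67  0.43  1.21  1.63] F [-0.1  0.8 -4.5] grip 0.0114 59.34859246015549
shift units, present axes [ 0.37 -0.01  0.56]  axes at target yaw [ 0.37 -0.01  0.56]  turn units [0.001 0.    0.001]
```

View pics/t.png

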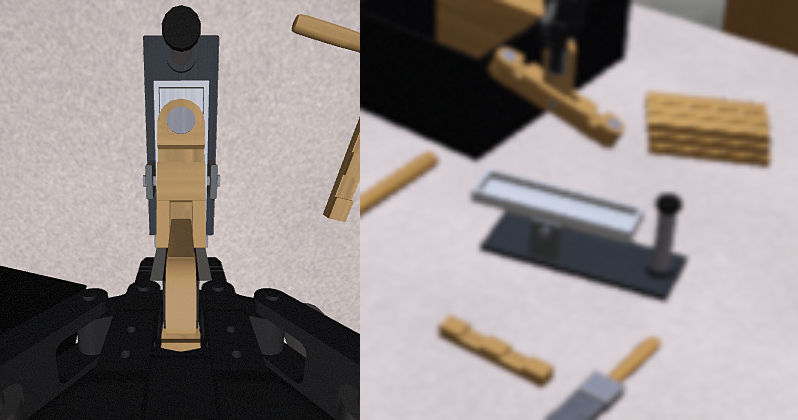

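The jib is over the tray. Its low, heavy end (wrist crop (180,115)) points at the post cap (180,28), and the centrelines coincide. A quick numeric check of the alignment before lowering.

```bash
python3 go.py 0.5465 -0.1973 0.15 191; python3 - <<'E'
from h import *
f=load('t_wrist'); P=pts(f); z=P[...,2]; o=status.get_obs()['tcp_pos']; a=np.radians(191); X=np.array([np.cos(a),np.sin(a)]); Y=np.array([X[1],-X[0]])
d=P[...,:2]-o[:2]; s=d@X; t=d@Y; ok=f['depth']>0
for n,k in(('bar',ok&(z>.17)&(z<.24)&(abs(t)<.03)&(s>.03)&(s<.1)),('foot',ok&(z>.008)&(z<.017)&(abs(t)<.06)&(s>.05)&(s<.2)),('tray',ok&(z>.06)&(z<.09)&(abs(t)<.04)&(s>.06)&(s<.13)),('post',ok&(z>.112)&(z<.14)&(s>.1))):
    q=np.c_[s[k],t[k],z[k]]; print(n,k.sum(),'s',np.percentile(q[:,0],[1,99]).round(4),'t',np.percentile(q[:,1],[1,99]).round(4),'z',np.median(q[:,2]).round(4), 'rect',cv2.minAreaRect(q[:,:2].astype(np.float32)))
E
```

```text
clock 14.05 tcp [ 0.5621 -0.1927  0.2615] yaw -168.79 j [ 0.95  0.49 -0.98  1.67  0.43  1.21  1.63] F [-0.4  1.2 -3.7] grip 0.0114 59.341688454151154
shift units, present axes [ 0.81 -0.08  5.57]  axes at target yaw [ 0.81 -0.08  5.57]  turn units [0.001 0.    0.005]
bar 4338 s [0.0306 0.0857] t [-0.0157  0.0135] z 0.2104 rect ((0.05853758752346039, -0.0011357711628079414), (0.03001592494547367, 0.057124875485897064), 89.7273941040039)
foot 3501 s [0.0526 0.173 ] t [-0.0452  0.0438] z 0.0112 rect ((0.11222994327545166, -0.0006855502724647522), (0.09000688791275024, 0.1244378313422203), 89.79159545898438)
tray 1454 s [0.0633 0.1146] t [-0.0283  0.027 ] z 0.0759 rect ((0.08772774040699005, -0.0005835220217704773), (0.05606641247868538, 0.05402575060725212), 89.9776611328125)
post 1406 s [0.135  0.1662] t [-0.0161  0.0146] z 0.119 rect ((0.1509382724761963, -0.0008789524435997009), (0.03281378746032715, 0.03317027911543846), 87.34718322753906)
```

Laterally aligned within 0.5 mm, and the pivot is 8.7 mm ahead. I shift +0.85 along x (this includes the drift of the tipped tray) and lower.

```bash
python3 -m crank '[[0.45,0,0,0,0,0],[0.4,0,0,0,0,0],[0,0,0.9,0,0,0],[0,0,0.9,0,0,0],[0,0,0.9,0,0,0],[0,0,0.9,0,0,0],[0,0,0.9,0,0,0],[0,0,0.3,0,0,0],[0,0,0,0,0,0],[0,0,0,0,0,0]]'
python3 go.py 0.5465 -0.1973 0.117 191
```

```text
clock: 15.05
tcp_pos: [0.5458, -0.1972, 0.1659]
orientation: [-0.306, 3.126, -0.0]
contact_force: [-0.2, 0.6, -4.3]
grip_width: 0.0114
gripper_force: 59.3
clock 15.05 tcp [ 0.5458 -0.1972  0.1659] yaw -168.81 j [ 0.93  0.56 -0.93  1.8   0.52  1.04  1.57] F [-0.2  0.6 -4.3] grip 0.0114 59.32283878326416
shift units, present axes [-0.03 -0.01  2.44]  axes at target yaw [-0.03 -0.01  2.44]  turn units [-0.     0.001  0.004]
```

```bash
python3 -m crank '[[0,0,0.3,0,0,0],[0,0,0.3,0,0,0],[0,0,0.3,0,0,0],[0,0,0.3,0,0,0],[0,0,0.2,0,0,0],[0,0,0.2,0,0,0],[0,0,0.2,0,0,0],[0,0,0.2,0,0,0],[0,0,0,0,0,0],[0,0,0,0,0,0]]'
python3 -m crank '[[0,0,0.1,0,0,0],[0,0,0.1,0,0,0],[0,0,0.1,0,0,0],[0,0,0,0,0,0],[0,0,0,0,0,0]]'
python3 - <<'E'
from h import *
f=grab('wrist','l_wrist'); g=grab('side','l_side')
cv2.imwrite('pics/l.png',np.hstack([f['image'][:,100:460,::-1],cv2.resize(g['image'][130:270,240:386,::-1],(438,420))]))
E
```

```text
clock: 16.05
tcp_pos: [0.5451, -0.1973, 0.1253]
orientation: [0.306, -3.126, -0.0]
contact_force: [-0.6, 1.3, -3.4]
grip_width: 0.0113
gripper_force: 59.5
clock: 16.55
tcp_pos: [0.5452, -0.1974, 0.1192]
orientation: [0.306, -3.126, 0.0]
contact_force: [-0.1, 0.1, -3.0]
grip_width: 0.0113
gripper_force: 59.5
```

View pics/l.png

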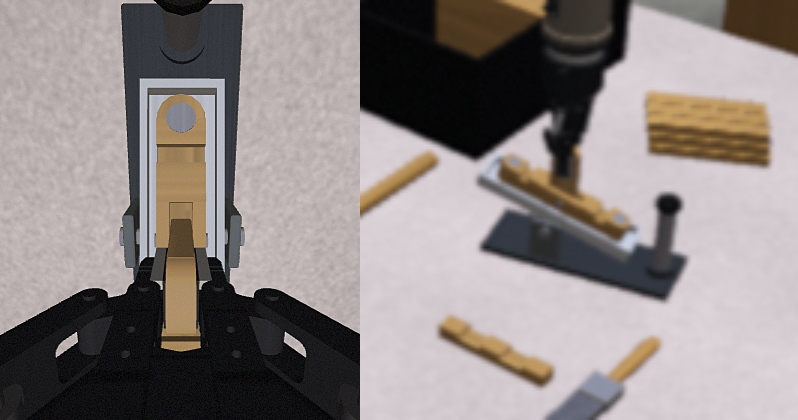

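The tray is tipped down at the post with the jib between its walls, nose at (180,105) inside the end wall. The arm still carries about 3 N, so I lower a little more.

```bash
python3 -m crank '[[0,0,0.08,0,0,0],[0,0,0,0,0,0],[0,0,0,0,0,0]]'
python3 -m crank '[[0,0,0.08,0,0,0],[0,0,0,0,0,0],[0,0,0,0,0,0]]'
```

```text
clock: 16.95
tcp_pos: [0.5453, -0.1973, 0.1177]
orientation: [-0.306, 3.127, -0.0]
contact_force: [1.0, -0.4, -1.8]
grip_width: 0.0112
gripper_force: 59.6
clock: 17.25
tcp_pos: [0.5456, -0.1972, 0.1174]
orientation: [-0.306, 3.126, -0.002]
contact_force: [-3.5, 0.8, 8.0]
grip_width: 0.0114
gripper_force: 61.3
```

The jib is seated. I ease back a hair, release, and retreat straight up.

```bash
python3 -m crank '[[0,0,-0.04,0,0,0],[0,0,0,0,0,0]]'; python3 -m crank '[[0,0,0,0,0,0],[0,0,0,0,0,0],[0,0,0,0,0,0],[0,0,0,0,0,0],[0,0,0,0,0,0],[0,0,0,0,0,0],[0,0,0,0,0,0]]' 0.7
python3 -m crank '[[0,0,-0.4,0,0,0],[0,0,-0.7,0,0,0],[0,0,-1,0,0,0],[0,0,-1,0,0,0],[0,0,-1,0,0,0],[0,0,-1,0,0,0],[0,0,-1,0,0,0],[0,0,0,0,0,0],[0,0,0,0,0,0],[0,0,0,0,0,0]]'
python3 - <<'E'
from h import *
f=grab('wrist','e_wrist'); g=grab('side','e_side')
cv2.imwrite('pics/e.png',np.hstack([f['image'][:,100:460,::-1],cv2.resize(g['image'][130:270,240:386,::-1],(438,420))]))
E
```

```text
clock: 17.45
tcp_pos: [0.5455, -0.1973, 0.1174]
orientation: [-0.306, 3.126, -0.001]
contact_force: [-2.6, -0.2, 4.1]
grip_width: 0.0114
gripper_force: 60.4
clock: 18.15
tcp_pos: [0.5453, -0.1973, 0.1169]
orientation: [0.306, -3.127, -0.0]
contact_force: [0.4, 0.2, -0.3]
grip_width: 0.0596
gripper_force: 0.0
clock: 19.15
tcp_pos: [0.5447, -0.1973, 0.2383]
orientation: [0.306, -3.126, -0.0]
contact_force: [0.6, -0.3, 0.4]
grip_width: 0.0598
gripper_force: 0.0
```

View pics/e.png

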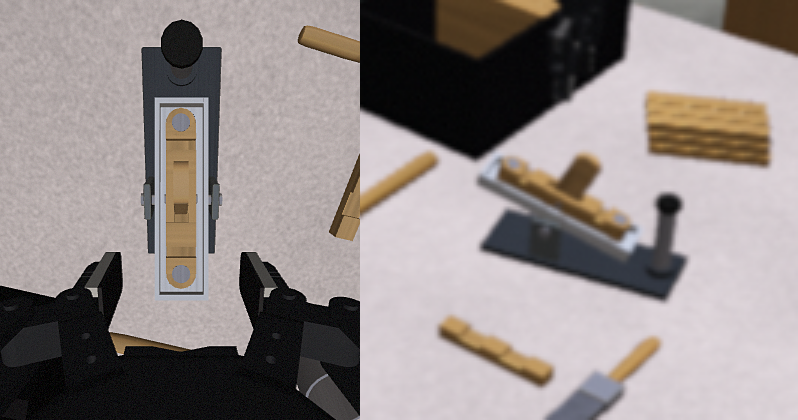

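The jib lies released between the tray walls (bar (181,110)–(181,288)), hanger up, with the tray fully tipped at the post and the gripper clear. Handing in.

```bash
python3 -c "
from bench import r
print(r.hand_in())"
```

```text
the job is handed in; nothing more can be done
None
```

The jib lies released in the tray with its heavy end towards the post and the tray tipped down there. The job is handed in, but `r.hand_in()` gave no verdict.

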